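# Set the leak tester's dial and start the test

## Task

Set the leak tester for the next pump: with a fingertip gently push the dial round by its peg until the index mark on the dial lines up with the long line on the black scale ring, let the dial come to rest there, and then press the larger of the two buttons right down and let it come up again. Only push: do not grip the peg or lift anything, do not press the larger button before the dial is set, and do not press the small one. The scale ring stays as it is set, and the things standing round the tester stay where they are.

Things in the scene. Friction and masses are not known exactly. Their poses are not given: they have to be found in the camera images.
- tester: The leak tester, a flat grey housing with a dark top plate, fixed to the bench. Origin at bench level on the dial's vertical axis; -x is its front, turned more or less to the robot, z up. It reaches from -80 to +80 mm in its x and from -85 to +130 mm in its y; top plate 50 mm above the bench. It carries the scale ring, the dial on it and, at its +y end, the two buttons.
- dial (a joint): Angle of the dial, rad, growing counterclockwise seen from above; stops at -1.3 and 2.6. At 0 the mark points to the tester's -x and the peg is on its +x side. The mark is on the long line when this equals joint scale_ring; at the start it is 0.5 to 2.9 rad more. Turns with light friction (about 2 N at the peg) and stays where it is left.
- scale_ring (a joint): Angle at which the scale ring is set, rad, counterclockwise from above; at 0 its long line points to the tester's -x. The ring is a flat black disc, 156 mm across, under the dial, its upper face 58 mm above the bench, stiff to turn; it must not be turned.
- index_mark (a point): Outer end of the black index mark on the dial, at the rim, 55.5 mm from the dial axis. The dial is an aluminium disc, 110 mm across, its upper face 72.5 mm above the bench; the peg stands opposite the mark.
- scale_line (a point): Where the outer end of the index mark belongs: over the inner end of the long line, 55.5 mm from the dial axis, 72.5 mm above the bench. White lines show on the ring round the dial: short thin ones (6 mm) every 12 degrees and a single long, broad one (20 by 3 mm), the target.
- peg_top (a point): Centre of the top of the dial's peg, an upright black cylinder, 18 mm in diameter, that stands 32 mm out of the dial's face, 36 mm from the dial axis; its top is 104.5 mm above the bench.
- start_button (a joint): Travel of the larger button, m: 0 up, 0.006 fully down; a spring brings it back, fully down takes about 5 N. It counts as pressed beyond 0.0045.
- start_button_top (a point): Centre of the top of the larger button, a grey round button 32 mm in diameter in a black collar, at x = -40 mm, y = +103 mm on the tester, its top 72 mm above the bench when up. Pressed straight down.
- small_button (a joint): Travel of the small button, m: 0 up, 0.005 fully down. Must stay up.
- small_button_top (a point): Centre of the top of the small button, 16 mm in diameter, at x = +40 mm, y = +103 mm on the tester, 71 mm above the bench; not to be pressed.
- bearing_1: A ball bearing, 35 mm across, 11 mm high, loose on the bench in front of the tester; origin at the centre of its underside.
- bearing_2: A second ball bearing like the first, loose to the right of the tester.
- plug_gauge: A plug gauge, 24 mm in diameter, 105 mm tall, standing loose in a row with two other things behind the tester; origin at the centre of its underside.
- impeller: A black pump impeller, 56 mm across, 17 mm high, loose in that row behind the tester; origin at the centre of its underside.
- thread_lock: A small red bottle, 32 mm in diameter, 102 mm tall, standing loose in a row with two other things behind the tester; origin at the centre of its underside.
- pulley_hub: A steel pulley hub, 64 mm across its flange, 28 mm high, loose to the right of the tester; origin at the centre of its underside.

How it is judged (in metres and radians):
On the way, in this order (a step that is already met when the one before it is completed fails the run):
1. the index mark stands still on the long line (horizontal distance between index_mark and scale_line below 0.0045 m and velocity of joint dial between -0.05 and 0.05 rad/s and value of joint start_button below 0.002 m), for 0.3 s.
2. the larger button is pressed down (horizontal distance between index_mark and scale_line below 0.0045 m and value of joint start_button above 0.0045 m), for 0.06 s.
At the end, for the whole second after the job is handed in: The outer end of the index mark is within 4.5 mm (about 4.6 degrees) of the long line, the dial is at rest, the larger button has been pressed (over 4.5 mm) after that and is up again, the small button is up, the scale ring's line is within 4 mm of where it stood, and the loose things within 20 mm (horizontal distance between index_mark and scale_line below 0.0045 m and velocity of joint dial between -0.05 and 0.05 rad/s and value of joint each of start_button, small_button below 0.0015 m and distance of scale_line from where it was at the start of the episode below 0.004 m and distance of each of bearing_1, bearing_2, plug_gauge, impeller, thread_lock, pulley_hub from where it was at the start of the episode below 0.02 m); the robot touches nothing.
It fails at once if the larger button is pressed while the dial is not on the line (value of joint start_button above 0.003 m and horizontal distance between index_mark and scale_line above 0.006 m).
It fails at once if the small button is pressed (value of joint small_button above 0.003 m).
It fails at once if the dial or its peg is gripped or shoved hard (more than 25 N) (contact force between the fingers and dial above 25 N).
It fails at once if the scale ring is turned (distance of scale_line from where it was at the start of the episode above 0.004 m).
It fails at once if a thing standing round the tester is lifted or moved more than 20 mm (distance of any of bearing_1, bearing_2, plug_gauge, impeller, thread_lock, pulley_hub from where it was at the start of the episode above 0.02 m).
It also fails if it takes over 46 s, if anything falls off the work surface, if the arm or the gripper's body presses on something with over 40 N, if the wrist force passes 120 N, or if a joint passes its speed limit or range.

## Robot

A 7-joint arm with a two-finger parallel gripper is mounted at the origin on a cart in front of the work surface, level with it; the furniture and walls round the work are solid. World frame = base frame: x ahead of the robot, y to its left, z up, the work surface at z = 0. Lengths are in mm, angles in rad, forces in N, time in s.
With the tool pointing down it reaches from about 400 to 850 mm from the base axis. Payload 10.4 kg.
Tool frame: the origin (TCP) lies at the very end of the fingers, on their centre line; the grasp point (between the pads) lies 19 mm behind it (arm.hold_point_z is the distance from the TCP to the grasp point, in mm); z points along the fingers, y is the line along which they close (so a half turn about z gives the same grasp; the last joint's range is limited). The gripper opens to 85 mm and grips with 20 to 120 N. Pads are 22 mm wide; open, the fingers measure 114 mm over their backs; the gripper's body (76 mm by 85 mm) begins 54 mm behind the grasp point. The pads swing forward as they close: fully open they stand 13 mm farther back than shut.
Start: joints at [-1.351, 0.332, -0.065, 1.46, 0.022, 1.35, -0.088], TCP at [150.249, 606.693, 231.338] pointing down, gripper open.
Joint ranges: [-2.6, 2.6], [-0.5, 2.12], [-1.47, 1.34], [0.16, 2.42], [-1.27, 4.41], [0.06, 2.06], [-2.6, 2.6]. Speed limits (rad/s): [2.22, 2.22, 2.79, 2.79, 3.14, 3.14, 3.14].

## Interface

Orientations are given as [roll, pitch, yaw] about the fixed x, y, z axes, in that order (R = Rz(yaw) Ry(pitch) Rx(roll)).
In Python, from cell import sensors, imaging, arm gives the robot as it stands.
- The arm moves only by the tool servo_tool, never from a script. Its arguments are lists of equal length, an entry for each row: "travel": the shift along the tool's x, y, z in m, a list of three; "angular": the turn, a rotation vector about the tool's x, y, z in degrees, a list of three. In form: {"travel": [[dx, dy, dz], ...], "angular": [[wx, wy, wz], ...]}. A call has 1 to 8 rows; each row shifts and turns the commanded pose from where the row before left it, along the tool's axes as they then stand; what a row does not reach is not made up. A row lasts 1/12 s, in which the tool goes at most 41.7 mm and 7.16 degrees, less where a joint would pass 70% of its speed; a pose out of reach is approached as far as the arm can. A call is refused whole if a number of a shift passes 0.0417 or a number of a turn 7.16, either way. A call with a gripper value outside its range is refused whole. "fingers" is the finger opening in m, from 0 to 0.0854, set as the call begins (left out, the last holds). The fingers move at their own pace and stop on an object; the grip force is fixed at half the most. Time passes only in rows, so rows that do not move let the fingers close. It gives the time, the measured TCP pose, the force, the opening and the grip force at its end, in the units of the state.
- sensors.state(): the state, without advancing time (a new reading comes with each control period).
- imaging.snapshot(name): name is "side" or "top" or "wrist"; returns a dict with "frame" (420x560x3 uint8, blue, green, red), "camera_matrix" (3x3 intrinsics, pixels), "cam_to_world" (4x4, takes a point from camera to world coordinates). Camera axes: x right, y down, z forward; pixel columns grow to the right and rows downward; lengths in mm; the calibration is good to about 2 mm. The wrist camera is an equidistant fisheye: a pixel r from the principal point sees the ray r / f radians off the axis. A picture is of the moment at which its call begins. There is no depth.
- arm.close_job(): hands the job in; it is judged then, once.
The state is a dict: "time_s": time; "q": joint angles; "dq": joint speeds; "tau": joint torques, N m; "eef_pos": TCP position; "ee_rot": TCP orientation; "force": force on the tool from outside, world axes, zero at the start; "torque": the same for the moment, N m; "gripper_width": opening from 0.0 (shut) to 1.0 (fully open); "gripper_force": force on a finger pad.
Only numpy, scipy, OpenCV 4.12 (cv2) and the standard library are available. Lean on these libraries where they do the work, as an engineer would, in place of code of your own. Each camera call takes 0.05 s, during which the arm holds its last target. There are 200 camera calls.

## Working session

There is one attempt and no reset: what is moved stays moved. The work goes in short steps, Python scripts to look and compute and a tool call to move; the robot and the scene stay as the last step left them, time stands still between calls to the robot, and variables do not carry over. Pictures are saved under pics/ and viewed, at most 10 in all, crops included, and the job is handed in when it is done.

Besides the shell and the picture viewer there is one more tool, called after "Emit:" in YAML: its name, and indented under it one key for each argument. servo_tool: Moves the arm, as the interface text tells. Its arguments: {"type":"object","properties":{"travel":{"type":"array"},"angular":{"type":"array"},"fingers":{"type":"number"}},"required":["travel","angular"]}

```bash
mkdir -p pics; python3 - <<'E'
from cell import sensors, imaging, arm
import cv2,numpy as np,pickle
s=sensors.state();print(s)
d={n:imaging.snapshot(n) for n in("top","side")}
pickle.dump(d,open("d0.pkl","wb"))
for n in d: cv2.imwrite(f"pics/{n}0.png",d[n]["frame"]);print(n,d[n]["camera_matrix"],d[n]["cam_to_world"])
E
```

```text
{'time_s': 0.0, 'q': array([-1.35062279,  0.33285987, -0.0646999 ,  1.46096542,  0.02158317,
        1.34991409, -0.08845937]), 'dq': array([ 0.00144413,  0.00242933,  0.0008357 ,  0.00042115, -0.00123202,
        0.00050578,  0.00113274]), 'tau': array([-9.88076658e-05, -6.25455093e+01,  4.91692638e-02, -3.91594934e+01,
        1.62943115e-02,  9.94030503e-03, -6.79588695e-06]), 'eef_pos': array([150.15415193, 606.29127693, 230.51192578]), 'ee_rot': array([-3.14014167e+00,  5.28903242e-05,  2.89887749e+00]), 'force': array([0.06634492, 0.08837235, 0.32419059]), 'torque': array([0.00280272, 0.0413714 , 0.00022475]), 'gripper_force': 0.0, 'gripper_width': 0.9984917761717592}
top [[496.96024671   0.         279.74730064]
 [  0.         496.96024671 213.84083751]
 [  0.           0.           1.        ]] [[-2.52236783e-02 -9.93835226e-01  1.07959759e-01  4.16817694e+02]
 [-9.99680491e-01  2.48991814e-02 -4.35287633e-03 -3.80451060e+02]
 [ 1.63793220e-03 -1.08035060e-01 -9.94145735e-01  9.72770017e+02]
 [ 0.00000000e+00  0.00000000e+00  0.00000000e+00  1.00000000e+00]]
side [[532.33484183   0.         283.76951721]
 [  0.         532.33484183 214.76905558]
 [  0.           0.           1.        ]] [[ 9.28778233e-01 -1.58066163e-01  3.35240334e-01  1.81439031e+02]
 [-3.70103770e-01 -4.43982421e-01  8.16028682e-01 -1.19969857e+03]
 [ 1.98542924e-02 -8.81983389e-01 -4.70862091e-01  5.69700453e+02]
 [ 0.00000000e+00  0.00000000e+00  0.00000000e+00  1.00000000e+00]]
```

View pics/top0.png

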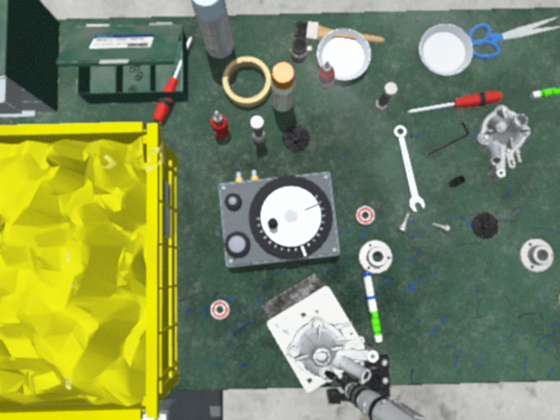

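View pics/side0.png

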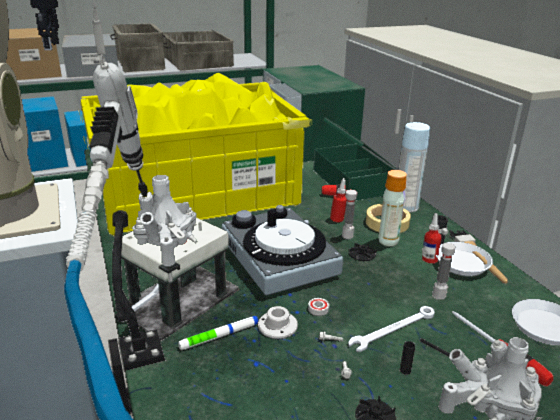

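```bash
cat >h.py <<'E'
import numpy as np,cv2
def ray(c,u,v):
    K,T=np.array(c["camera_matrix"]),np.array(c["cam_to_world"])
    return T[:3,3],T[:3,:3]@np.linalg.solve(K,[u,v,1.])
def plane(c,u,v,z):
    o,d=ray(c,u,v); return (o+d*(z-o[2])/d[2])
def tri(a,pa,b,pb):
    o1,d1=ray(a,*pa);o2,d2=ray(b,*pb)
    t=np.linalg.lstsq(np.c_[d1,-d2],o2-o1,rcond=None)[0]
    p,q=o1+t[0]*d1,o2+t[1]*d2
    return ((p+q)/2).round(),round(np.linalg.norm(p-q))
def topdown(c,z,cx,cy,half,mmpp=0.4):
    """rectify plane z: image with +x up, +y left"""
    K,T=np.array(c["camera_matrix"]),np.array(c["cam_to_world"]);n=int(2*half/mmpp)
    W=np.array([[cx+half,cy+half],[cx+half,cy-half],[cx-half,cy-half],[cx-half,cy+half]])
    P=(np.c_[W,np.full(4,z)]-T[:3,3])@T[:3,:3]; p=P@K.T; p=p[:,:2]/p[:,2:]
    H=cv2.getPerspectiveTransform(p.astype(np.float32),np.float32([[0,0],[n,0],[n,n],[0,n]]))
    return cv2.warpPerspective(c["frame"],H,(n,n),flags=cv2.INTER_CUBIC)
E
python3 - <<'E'
import pickle; from h import *
d=pickle.load(open("d0.pkl","rb"));t,s=d["top"],d["side"]
g=cv2.cvtColor(t["frame"],cv2.COLOR_BGR2GRAY)
m=((g>185)*255).astype(np.uint8); m[:, :245]=0;m[:,340:]=0;m[:170]=0;m[265:]=0
c=max(cv2.findContours(m,0,2)[0],key=cv2.contourArea); h=cv2.convexHull(c)
e=cv2.fitEllipse(h);print("dial ell",e,cv2.contourArea(h)); C=plane(t,*e[0],72.5);print("C",C)
for nm,a,b in[("bin FR",(157,127),(303,117)),("bin NR",(152,412),(105,222)),("cast top",(322,355),(160,182)),("drv tip",(332,378),(142,192)),("big btn",(237,243),(243,217)),("small btn",(233,201),(283,210))]:
    print(nm,tri(t,a,s,b))
for nm,p,z in[("bigbtn",(237,243),72),("peg",(272,222),104.5),("smallbtn",(233,201),71)]: print(nm,plane(t,*p,z))
I=topdown(t,72.5,C[0],C[1],100,1/3.);cv2.imwrite("pics/rect.png",I)
E
```

```text
dial ell ((290.416259765625, 215.8592071533203), (60.06659698486328, 60.46581268310547), 83.4897232055664) 2824.0
C [ 510.39935714 -403.72686513   72.5       ]
bin FR (array([ 636., -196.,  220.]), 6)
bin NR (array([ 184., -147.,   27.]), 46)
cast top (array([ 287., -440.,  225.]), 1)
drv tip (array([ 255., -455.,  220.]), 3)
big btn (array([ 463., -305.,   64.]), 3)
small btn (array([ 545., -300.,   62.]), 7)
bigbtn [ 463.46291645 -305.64553885   72.        ]
peg [ 497.05520358 -370.30297051  104.5       ]
smallbtn [ 540.51961438 -299.46962353   71.        ]
```

View pics/rect.png

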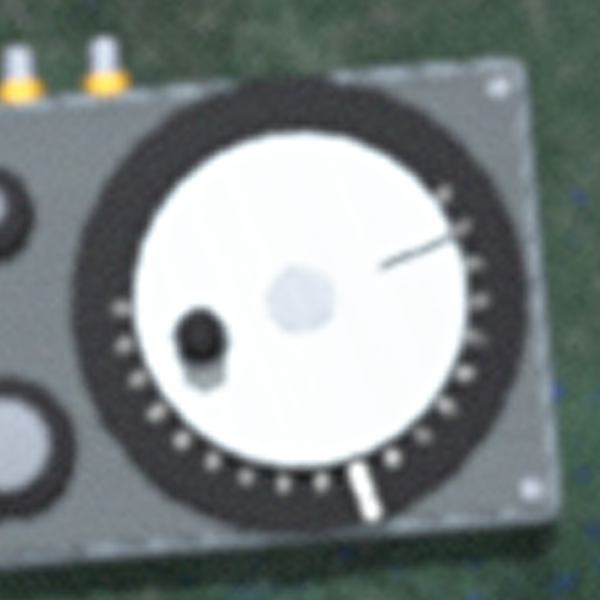

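The rectified view shows the dial centre at (300,299), index mark end at (453,236), long line from (356,466) to (374,518) and peg at (203,335). The dial has to turn about 93° clockwise. I'll start by raising the arm and closing the fingers, and check how high the obstacles are.

Emit:
servo_tool:
  travel:
    - [0,0,-0.03]
    - [0,0,-0.03]
    - [0,0,-0.03]
    - [0,0,-0.03]
    - [0,0,-0.03]
    - [0,0,-0.02]
  angular:
    - [0,0,0]
    - [0,0,0]
    - [0,0,0]
    - [0,0,0]
    - [0,0,0]
    - [0,0,0]
  fingers: 0

```text
time_s: 0.6
eef_pos: [150.2, 606.7, 404.2]
ee_rot: [3.139, -0.0, 2.899]
force: [0.1, -0.5, 0.9]
gripper_width: 0.141
gripper_force: 0.0
```

```bash
python3 - <<'E'
import pickle; from h import *
from cell import imaging
d=pickle.load(open("d0.pkl","rb"));t,s=d["top"],d["side"]
print(tri(t,(57,107),s,(362,97)),tri(t,(185,57),s,(415,128)),tri(t,(205,5),s,(415,128)))
K,T=s["camera_matrix"],s["cam_to_world"]
for az in(76,50,30,0,-20): 
    P=np.array([625*np.cos(np.radians(az)),625*np.sin(np.radians(az)),400.]); p=K@(T[:3,:3].T@(P-T[:3,3])); print(az,P.round(),(p[:2]/p[2]).round())
cv2.imwrite("pics/w1.png",imaging.snapshot("wrist")["frame"])
E
```

```text
(array([748., -78., 220.]), 163) (array([ 816., -258.,  185.]), 105) (array([ 859., -272.,  193.]), 15)
76 [151. 606. 400.] [42. -9.]
50 [402. 479. 400.] [137.  -5.]
30 [541. 312. 400.] [199.   0.]
0 [625.   0. 400.] [268.  15.]
-20 [ 587. -214.  400.] [288.  31.]
```

View pics/w1.png

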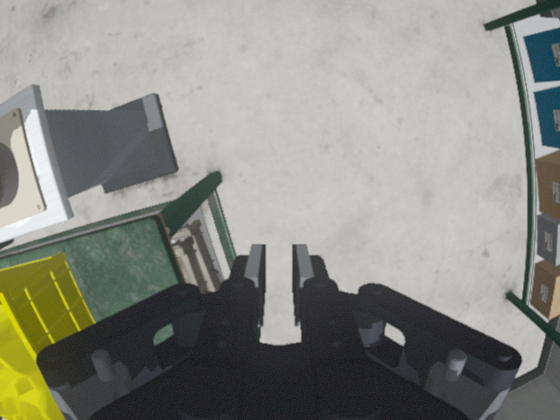

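Emit:
servo_tool:
  travel:
    - [-0.0393,-0.0012,0]
    - [-0.0393,-0.0012,0]
    - [-0.0393,-0.0012,0]
    - [-0.0393,-0.0012,0]
    - [-0.0393,-0.0012,0]
    - [-0.0393,-0.0012,0]
    - [-0.0393,-0.0012,0]
    - [-0.0393,-0.0012,0]
  angular:
    - [0,0,3.6]
    - [0,0,3.6]
    - [0,0,3.6]
    - [0,0,3.6]
    - [0,0,3.6]
    - [0,0,3.6]
    - [0,0,3.6]
    - [0,0,3.6]

```text
time_s: 1.32
eef_pos: [425.9, 458.0, 400.4]
ee_rot: [-3.14, 0.0, 2.393]
force: [0.4, 0.4, 0.5]
gripper_width: 0.0
gripper_force: 0.0
```

Emit:
servo_tool:
  travel:
    - [-0.0393,-0.0012,0]
    - [-0.0393,-0.0012,0]
    - [-0.0393,-0.0012,0]
    - [-0.0393,-0.0012,0]
    - [-0.0393,-0.0012,0]
    - [-0.0393,-0.0012,0]
    - [-0.0393,-0.0012,0]
    - [-0.0393,-0.0012,0]
  angular:
    - [0,0,3.6]
    - [0,0,3.6]
    - [0,0,3.6]
    - [0,0,3.6]
    - [0,0,3.6]
    - [0,0,3.6]
    - [0,0,3.6]
    - [0,0,3.6]

```text
time_s: 1.98
eef_pos: [594.3, 196.3, 400.4]
ee_rot: [-3.141, 0.0, 1.89]
force: [-0.5, 0.2, -0.1]
gripper_width: 0.003
gripper_force: 0.0
```

Emit:
servo_tool:
  travel:
    - [-0.0393,-0.0012,0]
    - [-0.0393,-0.0012,0]
    - [-0.0393,-0.0012,0]
    - [-0.0393,-0.0012,0]
    - [-0.0393,-0.0012,0]
    - [-0.0393,-0.0012,0]
    - [-0.0393,-0.0012,0]
    - [-0.0393,-0.0012,0]
  angular:
    - [0,0,3.6]
    - [0,0,3.6]
    - [0,0,3.6]
    - [0,0,3.6]
    - [0,0,3.6]
    - [0,0,3.6]
    - [0,0,3.6]
    - [0,0,3.6]

```text
time_s: 2.65
eef_pos: [615.9, -114.3, 400.4]
ee_rot: [-3.141, 0.0, 1.388]
force: [0.5, 0.2, 0.6]
gripper_width: 0.001
gripper_force: 0.0
```

Emit:
servo_tool:
  travel:
    - [-0.0393,-0.0012,0]
    - [-0.0393,-0.0012,0]
    - [-0.0393,-0.0012,0]
    - [-0.0393,-0.0012,0]
    - [-0.0393,-0.0012,0]
    - [-0.0393,-0.0012,0]
    - [-0.0393,-0.0012,0]
    - [-0.0393,-0.0012,0]
  angular:
    - [0,0,3.6]
    - [0,0,3.6]
    - [0,0,3.6]
    - [0,0,3.6]
    - [0,0,3.6]
    - [0,0,3.6]
    - [0,0,3.6]
    - [0,0,3.6]

```text
time_s: 3.32
eef_pos: [485.2, -396.7, 400.4]
ee_rot: [-3.141, 0.0, 0.885]
force: [1.3, -0.1, 0.1]
gripper_width: 0.002
gripper_force: 0.0
```

Emit:
servo_tool:
  travel:
    - [0,0,0.04]
    - [0,0,0.04]
    - [0,0,0.04]
    - [0,0,0.04]
    - [0,0,0]
    - [0,0,0]
    - [0,0,0]
  angular:
    - [0,0,7.1]
    - [0,0,7.1]
    - [0,0,7.1]
    - [0,0,7.1]
    - [0,0,0]
    - [0,0,0]
    - [0,0,0]

```text
time_s: 3.9
eef_pos: [486.9, -396.0, 243.6]
ee_rot: [3.14, -0.001, 0.397]
force: [0.1, 0.7, 1.5]
gripper_width: 0.0
gripper_force: 0.0
```

```bash
cat > to.py <<'E'
import sys,numpy as np
from cell import sensors
s=sensors.state();p=s["eef_pos"];y=s["ee_rot"][2]
tx,ty,tz=map(float,sys.argv[1:4]);d=np.array([tx,ty])-p[:2]
print("t",s["time_s"],"p",p.round(1),"rot",s["ee_rot"].round(4),"q7",s["q"][6].round(2),"F",s["force"].round(1))
print("tool dx,dy,dz mm",round(d@[np.cos(y),np.sin(y)],1),round(d@[np.sin(y),-np.cos(y)],1),round(p[2]-tz,1))
E
python3 to.py 467.1 -382.6 80
```

```text
t 3.9 p [ 486.9 -396.   243.6] rot [ 3.1395e+00 -9.0000e-04  3.9670e-01] q7 -0.33 F [0.1 0.7 1.5]
tool dx,dy,dz mm -13.1 -20.1 163.6
```

Emit:
servo_tool:
  travel:
    - [-0.013,-0.02,0]
    - [0,0,0.03]
    - [0,0,0.03]
    - [0,0,0.03]
    - [0,0,0.03]
    - [0,0,0]
    - [0,0,0]
  angular:
    - [0,0,0]
    - [0,0,0]
    - [0,0,0]
    - [0,0,0]
    - [0,0,0]
    - [0,0,0]
    - [0,0,0]

```text
time_s: 4.48
eef_pos: [467.3, -382.5, 123.1]
ee_rot: [3.141, -0.0, 0.394]
force: [0.0, -0.2, 0.8]
gripper_width: -0.004
gripper_force: 0.0
```

```bash
python3 to.py 467.1 -382.6 82; python3 - <<'E'
from cell import imaging
import cv2,numpy as np
s=imaging.snapshot("side")["frame"][130:310,180:400]; w=imaging.snapshot("wrist")["frame"][120:420]
cv2.imwrite("pics/c2.png",np.vstack([cv2.resize(s,(400,327)),cv2.resize(w,(400,214))]))
E
```

```text
t 4.4833 p [ 467.3 -382.5  123.1] rot [ 3.1407e+00 -5.0000e-04  3.9450e-01] q7 -0.29 F [ 0.  -0.2  0.8]
tool dx,dy,dz mm -0.2 -0.0 41.1
```

View pics/c2.png

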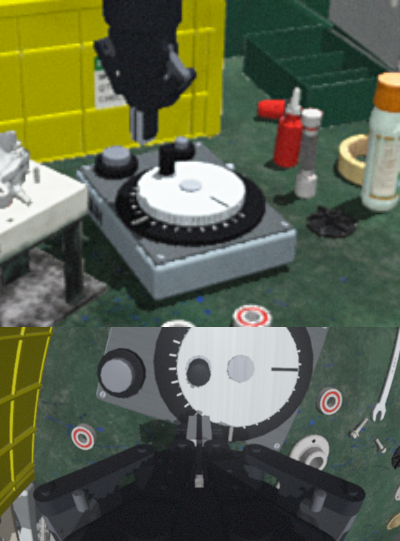

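Emit:
servo_tool:
  travel:
    - [0,0,0.015]
    - [0,0,0.015]
    - [0,0,0.01]
    - [0,0,0]
    - [0.003,0,0]
    - [0.003,0,0]
    - [0.003,0,0]
    - [0.001,0,0]
  angular:
    - [0,0,0]
    - [0,0,0]
    - [0,0,0]
    - [0,0,0]
    - [0,0,0]
    - [0,0,0]
    - [0,0,0]
    - [0,0,0]

```text
time_s: 5.25
eef_pos: [477.1, -377.8, 82.1]
ee_rot: [3.141, -0.001, 0.393]
force: [0.7, -0.4, -0.4]
gripper_width: 0.0
gripper_force: 0.0
```

Emit:
servo_tool:
  travel:
    - [0.0019,-0.001,0]
    - [0.0019,-0.001,0]
    - [0.0019,-0.001,0]
    - [0.0019,-0.001,0]
    - [0.0019,-0.001,0]
    - [0.0019,-0.001,0]
    - [0.0019,-0.001,0]
    - [0.0019,-0.001,0]
  angular:
    - [0,0,3]
    - [0,0,3]
    - [0,0,3]
    - [0,0,3]
    - [0,0,3]
    - [0,0,3]
    - [0,0,3]
    - [0,0,3]

```text
time_s: 5.92
eef_pos: [488.7, -366.9, 81.5]
ee_rot: [-3.141, 0.001, -0.029]
force: [-2.9, 1.7, 1.2]
gripper_width: -0.004
gripper_force: 1.5
```

```bash
cat > look.py <<'E'
import sys,pickle; from h import *
from cell import sensors,imaging
s=sensors.state();p=s["eef_pos"][:2];y=s["ee_rot"][2];r=p-[510.4,-403.7]
print("t",s["time_s"],s["eef_pos"].round(1),"yaw deg",np.degrees(y).round(1),"q7",s["q"][6].round(2),"F",s["force"].round(1))
print("TCP rel axis in tool xy",round(r@[np.cos(y),np.sin(y)],1),round(r@[np.sin(y),-np.cos(y)],1))
t=imaging.snapshot("top");w=imaging.snapshot("wrist")["frame"]
I=topdown(t,72.5,510.4,-403.7,90,0.45)
pickle.dump(t,open("t.pkl","wb"))
cv2.imwrite(sys.argv[1],np.hstack([I,cv2.resize(w[120:],(400,400*300//560)) if 0 else cv2.resize(w[100:340,160:400],(400,400))]))
E
python3 look.py pics/l1.png
```

```text
t 5.9167 [ 488.7 -366.9   81.5] yaw deg -1.7 q7 -0.68 F [-2.9  1.7  1.2]
TCP rel axis in tool xy -22.8 -36.2
```

View pics/l1.png

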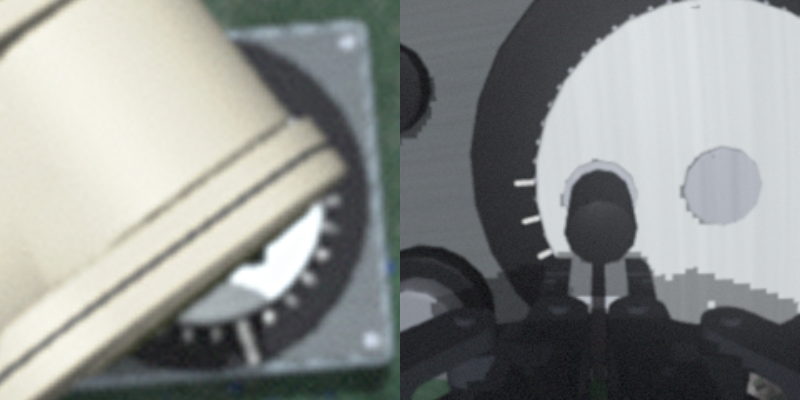

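Emit:
servo_tool:
  travel:
    - [0.0019,-0.001,0]
    - [0.0019,-0.001,0]
    - [0.0019,-0.001,0]
    - [0.0019,-0.001,0]
    - [0.0019,-0.001,0]
    - [0.0019,-0.001,0]
    - [0.0019,-0.001,0]
    - [0.0019,-0.001,0]
  angular:
    - [0,0,3]
    - [0,0,3]
    - [0,0,3]
    - [0,0,3]
    - [0,0,3]
    - [0,0,3]
    - [0,0,3]
    - [0,0,3]

```text
time_s: 6.68
eef_pos: [505.4, -361.7, 81.2]
ee_rot: [-3.14, 0.001, -0.445]
force: [-1.5, 2.6, 1.4]
gripper_width: -0.0
gripper_force: 1.6
```

Emit:
servo_tool:
  travel:
    - [0.0019,-0.001,0]
    - [0.0019,-0.001,0]
    - [0.0019,-0.001,0]
    - [0.0019,-0.001,0]
    - [0.0019,-0.001,0]
    - [0.0019,-0.001,0]
    - [0.0019,-0.001,0]
    - [0.0019,-0.001,0]
  angular:
    - [0,0,3]
    - [0,0,3]
    - [0,0,3]
    - [0,0,3]
    - [0,0,3]
    - [0,0,3]
    - [0,0,3]
    - [0,0,3]

```text
time_s: 7.35
eef_pos: [522.8, -363.8, 81.2]
ee_rot: [-3.14, 0.001, -0.863]
force: [-0.6, 4.2, 0.5]
gripper_width: -0.002
gripper_force: 1.6
```

```bash
python3 look.py pics/l2.png
```

```text
t 7.35 [ 522.8 -363.8   81.2] yaw deg -49.5 q7 -1.44 F [-0.6  4.2  0.5]
TCP rel axis in tool xy -22.2 -35.4
```

View pics/l2.png

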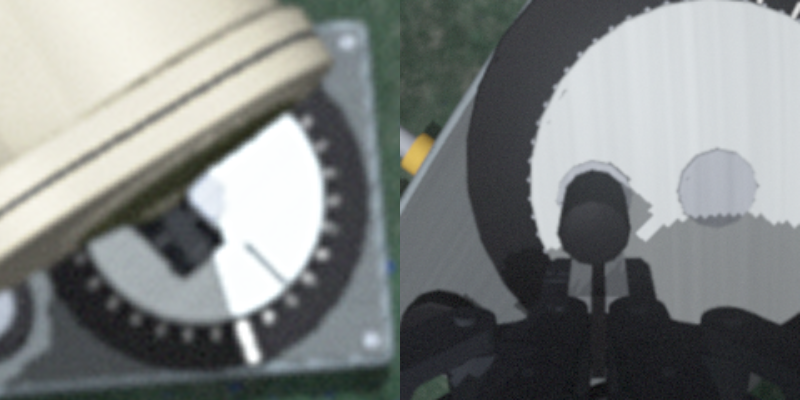

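The mark end is now at about (285,285), with the long line at (240,322) to (255,360). About 25° is left, so I'll push another 21°.

Emit:
servo_tool:
  travel:
    - [0.0019,-0.001,0]
    - [0.0019,-0.001,0]
    - [0.0019,-0.001,0]
    - [0.0019,-0.001,0]
    - [0.0019,-0.001,0]
    - [0.0019,-0.001,0]
    - [0.0019,-0.001,0]
    - [0,0,0]
  angular:
    - [0,0,3]
    - [0,0,3]
    - [0,0,3]
    - [0,0,3]
    - [0,0,3]
    - [0,0,3]
    - [0,0,3]
    - [0,0,0]

```text
time_s: 8.12
eef_pos: [535.8, -372.2, 81.2]
ee_rot: [-3.141, 0.0, -1.229]
force: [0.6, 2.9, -0.0]
gripper_width: 0.0
gripper_force: 1.2
```

```bash
python3 look.py pics/l3.png; cat >ang.py <<'E'
import pickle; from h import *
t=pickle.load(open("t.pkl","rb")); C=np.array([510.4,-403.7])
def prof(z,r0,r1,dark):
    A=np.radians(np.arange(180,260,.5));K,T=t["camera_matrix"],t["cam_to_world"];out=[]
    for a in A:
        R=np.linspace(r0,r1,12);P=np.c_[C[0]+R*np.cos(a),C[1]+R*np.sin(a),np.full(12,z)]
        p=((P-T[:3,3])@T[:3,:3])@K.T;p=(p[:,:2]/p[:,2:]).astype(np.float32)
        g=cv2.cvtColor(t["frame"],cv2.COLOR_BGR2GRAY);out.append(cv2.remap(g,p[:,:1],p[:,1:],cv2.INTER_LINEAR).mean())
    o=np.array(out); o=(np.convolve(np.r_[[o[0]]*20,o,[o[-1]]*20],np.ones(41)/41,'valid')-o) if dark else o-np.median(o)
    i=o.argmax();sl=slice(max(i-8,0),i+9);w=np.clip(o[sl]-.3*o[i],0,None)
    return np.degrees((A[sl]*w).sum()/w.sum()).round(2),o[i].round(1)
print("mark",prof(72.5,34,51,True),"line",prof(58,64,75,False))
E
python3 ang.py
```

```text
t 8.1167 [ 535.8 -372.2   81.2] yaw deg -70.4 q7 -1.77 F [ 0.6  2.9 -0. ]
TCP rel axis in tool xy -21.2 -34.5
mark (np.float64(202.73), np.float64(57.8)) line (np.float64(199.31), np.float64(84.0))
```

View pics/l3.png

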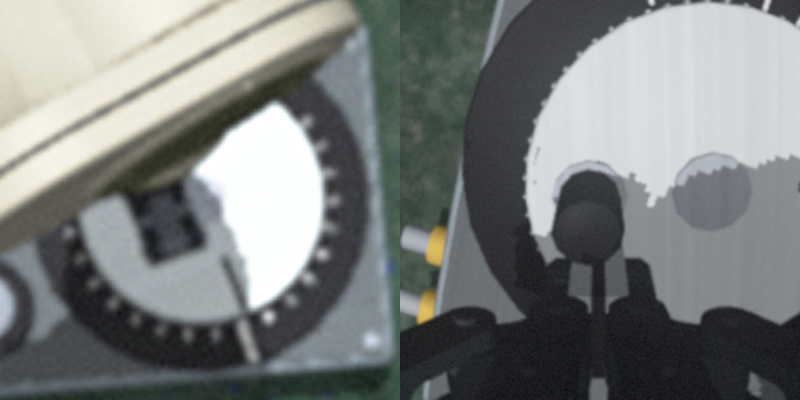

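Emit:
servo_tool:
  travel:
    - [0.001,-0.0005,0]
    - [0.001,-0.0005,0]
    - [0,0,0]
    - [0,0,0]
    - [-0.01,0,0]
    - [-0.015,0,0]
    - [0,0,-0.04]
    - [0,0,-0.04]
  angular:
    - [0,0,1.5]
    - [0,0,1.5]
    - [0,0,0]
    - [0,0,0]
    - [0,0,0]
    - [0,0,0]
    - [0,0,0]
    - [0,0,0]

```text
time_s: 8.88
eef_pos: [528.2, -349.3, 160.5]
ee_rot: [3.138, 0.002, -1.283]
force: [1.9, -0.4, 1.0]
gripper_width: -0.003
gripper_force: 0.0
```

Emit:
servo_tool:
  travel:
    - [-0.04,-0.02,0]
    - [-0.04,-0.02,0]
    - [0,0,0]
    - [0,0,0]
    - [0,0,0]
  angular:
    - [0,0,-7]
    - [0,0,-7]
    - [0,0,-7]
    - [0,0,-7]
    - [0,0,0]

```text
time_s: 9.3
eef_pos: [539.3, -267.4, 161.7]
ee_rot: [-3.141, -0.001, -0.787]
force: [-0.5, 0.1, 0.5]
gripper_width: 0.003
gripper_force: 0.0
```

```bash
python3 look.py pics/l4.png;python3 ang.py;python3 to.py 463.5 -305.6 120
```

```text
t 9.3 [ 539.3 -267.4  161.7] yaw deg -45.1 q7 -1.57 F [-0.5  0.1  0.5]
TCP rel axis in tool xy -76.2 -116.7
mark (np.float64(198.56), np.float64(49.9)) line (np.float64(199.36), np.float64(188.3))
t 9.4 p [ 538.7 -268.5  161.6] rot [-3.1414e+00 -7.0000e-04 -7.9950e-01] q7 -1.58 F [ 0.1 -0.2  0.4]
tool dx,dy,dz mm -25.9 79.8 41.6
```

View pics/l4.png

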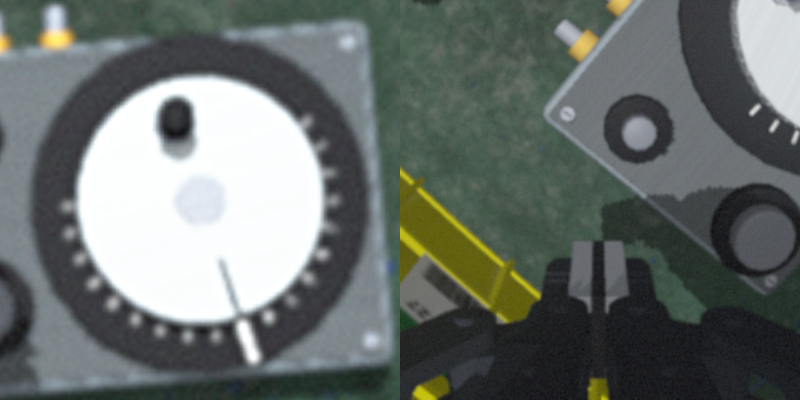

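Emit:
servo_tool:
  travel:
    - [-0.013,0.04,0]
    - [-0.0125,0.04,0]
    - [0,0,0]
    - [0,0,0.03]
    - [0,0,0.03]
    - [0,0,0.022]
    - [0,0,0]
    - [0,0,0]
  angular:
    - [0,0,0]
    - [0,0,0]
    - [0,0,0]
    - [0,0,0]
    - [0,0,0]
    - [0,0,0]
    - [0,0,0]
    - [0,0,0]

```text
time_s: 10.07
eef_pos: [463.6, -306.1, 79.1]
ee_rot: [3.14, 0.001, -0.799]
force: [0.4, -0.2, 0.3]
gripper_width: 0.0
gripper_force: 0.0
```

```bash
python3 to.py 462.5 -304.8 66
```

```text
t 10.0667 p [ 463.6 -306.1   79.1] rot [ 3.1399e+00  1.1000e-03 -7.9900e-01] q7 -1.42 F [ 0.4 -0.2  0.3]
tool dx,dy,dz mm -1.7 -0.1 13.1
```

Emit:
servo_tool:
  travel:
    - [-0.0015,0,0.003]
    - [0,0,0.003]
    - [0,0,0.003]
    - [0,0,0.002]
    - [0,0,0.002]
    - [0,0,0]
    - [0,0,0]
  angular:
    - [0,0,0]
    - [0,0,0]
    - [0,0,0]
    - [0,0,0]
    - [0,0,0]
    - [0,0,0]
    - [0,0,0]

```text
time_s: 10.65
eef_pos: [464.3, -304.5, 66.8]
ee_rot: [-3.141, -0.001, -0.794]
force: [1.1, -1.1, 4.8]
gripper_width: -0.002
gripper_force: 2.2
```

Emit:
servo_tool:
  travel:
    - [0,0,0.001]
    - [0,0,0.0008]
    - [0,0,0]
    - [0,0,0]
  angular:
    - [0,0,0]
    - [0,0,0]
    - [0,0,0]
    - [0,0,0]

```text
time_s: 10.98
eef_pos: [464.4, -304.6, 65.9]
ee_rot: [-3.14, -0.001, -0.795]
force: [-2.2, 1.8, 19.1]
gripper_width: -0.003
gripper_force: 9.9
```

The force jumped to 19 N, so the button is on its stop and fully down. Now I'll retreat.

Emit:
servo_tool:
  travel:
    - [0,0,-0.005]
    - [0,0,-0.01]
    - [0,0,-0.03]
    - [0,0,-0.04]
    - [0,0,-0.04]
    - [0,0,-0.02]
    - [0,0,0]
    - [0,0,0]
  angular:
    - [0,0,0]
    - [0,0,0]
    - [0,0,0]
    - [0,0,0]
    - [0,0,0]
    - [0,0,0]
    - [0,0,0]
    - [0,0,0]

```text
time_s: 11.65
eef_pos: [464.0, -303.8, 210.2]
ee_rot: [-3.14, -0.0, -0.794]
force: [0.6, 0.8, -0.1]
gripper_width: 0.001
gripper_force: 0.0
```

```bash
python3 look.py pics/l5.png;python3 ang.py
```

```text
t 11.65 [ 464.  -303.8  210.2] yaw deg -45.5 q7 -1.53 F [ 0.6  0.8 -0.1]
TCP rel axis in tool xy -103.8 -37.0
mark (np.float64(198.58), np.float64(50.4)) line (np.float64(199.35), np.float64(188.2))
```

View pics/l5.png

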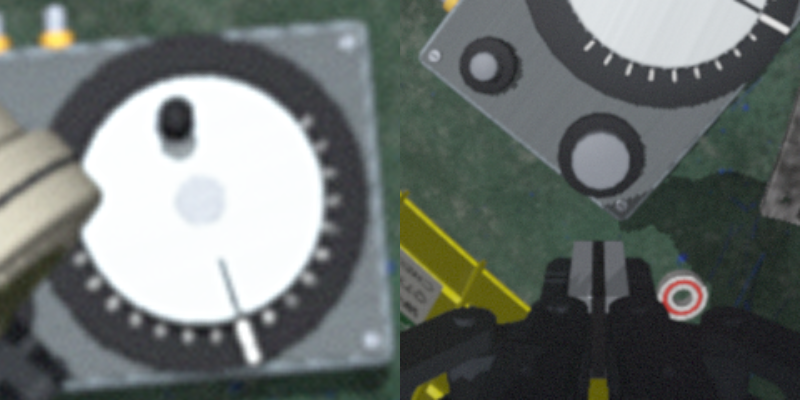

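The mark is still on the line, from (222,260) to (240,315) with the long line continuing it. The button is up again and the arm is clear.

```bash
python3 -c "
from cell import arm
print(arm.close_job())"
```

```text
the job is handed in; nothing more can be done
None
```

I pushed the dial to the long line (the camera puts it within 1°), pressed the larger button fully down and let it come up, and handed the job in at about 12 s; no verdict was returned.

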